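Lock a shaft sleeve on the expanding arbor

TASK

Slip the plain bronze sleeve over the upright steel expanding arbor so that it sits flat on the arbor's base, and let go of it. Then lock it: push the plunger on top of the arbor down past its soft first stop to the stiffer second stop, hold it there for half a second without ever pushing harder than 25 N, and let it come all the way back up. Leave the sleeve on the arbor and the other parts where they lie.

Things in the scene. Friction and masses are not known exactly. Their poses are not given: they have to be found in the camera images.
- arbor: Expanding arbor, steel, bolted down. Origin at the centre of its underside, z up. Round base flange 90 mm across, 25 mm high; on it a post 24 mm in diameter, 32 mm tall, its last 6 mm tapered to 19 mm. A sprung plunger stands up out of the post on the same axis. The fingers may put no more than 25 N on any of it.
- post_top (a point): Centre of the top of the fixed post, 57 mm above the arbor's origin. From here rises the plunger: 14 mm stem, flat round head 20 mm across, 8.5 mm thick. How high it stands differs from arbor to arbor by an inner adjustment that no reading gives: the head's top rests 20.5 to 28.5 mm above this point. Fully pressed it is still above a seated sleeve's rim.
- plunger (a joint): First, soft part of the plunger's travel, m: 0 = up at rest, 0.007 = first stop. Spring: about 1.3 N at the start, 3 N at the first stop. It returns by itself.
- clamp (a joint): Second, stiff part of the travel, m: stays 0 until the plunger is on its first stop and pushed with about 6 N, then takes 2 N more per mm; 0.0045 = second stop (15 N), past which it does not yield and force climbs steeply. Counts as at the second stop from 0.003 (12 N). Whole travel of the head from rest 11.5 mm. It returns by itself; the leaves stay locked inside.
- sleeve: The plain bronze sleeve to load: straight tube, 44 mm outside diameter, 27 mm bore, 36 mm tall, 0.2 to 0.4 kg, standing upright; both ends alike. Origin at the centre of its underside, z along the bore.
- bush: Bystander: bronze bush with a broad flange, 58 mm flange 8 mm thick at the bottom, 38 mm body, 30 mm tall in all, 18 mm bore. Origin at the centre of its underside. Too small in the bore for the arbor.
- weight_a: Bystander: zinc clip-on weight, 18 x 34 x 15 mm high, lying by the arbor. Origin under its centre.
- weight_b: Bystander: zinc clip-on weight, same size, on the other side of the arbor. Origin under its centre.
- mirror: Bystander: inspection mirror lying flat, 262 mm long along its x, round mirror 44 mm across at the +x end, thin chrome stem, 12 mm rubber grip. Origin under the stem.
- shaft: Bystander: brass balancing arbor lying along its x, 158 mm long, 20 mm in diameter with 28 mm square ends. Origin under its middle.
- mallet: Bystander: red rubber mallet, head 56 mm in diameter and 90 mm wide lying across, wooden handle 260 mm long towards its -x. Origin under the head.
There are look-alikes about, which are no part of the job. Several things look just like the arbor: the one meant starts farthest from the robot's base.

How it is judged:
On the way, in this order (a step that is already met when the one before it is completed fails the run):
1. the sleeve sits flat on the arbor's base, let go (horizontal distance between sleeve and arbor below 0.005 m and z of sleeve in the frame of arbor between 0.022 and 0.028 m and angle between sleeve's own z axis and vertical below 0.08 rad and contact force between the fingers and sleeve below 0.2 N), for 0.2 s.
2. the plunger is held at its second stop (clamp at least 3 mm) with the sleeve seated (horizontal distance between sleeve and arbor below 0.005 m and z of sleeve in the frame of arbor between 0.022 and 0.028 m and angle between sleeve's own z axis and vertical below 0.08 rad and value of joint clamp above 0.003 m), for 0.4 s.
At the end, for the whole second after the job is handed in: The sleeve sits on the arbor's base flange (axis within 5 mm, underside within 3 mm of the flange, upright within 0.08 rad), at rest, and the plunger is back up (plunger under 1.5 mm, clamp under 1 mm) (horizontal distance between sleeve and arbor below 0.005 m and z of sleeve in the frame of arbor between 0.022 and 0.028 m and angle between sleeve's own z axis and vertical below 0.08 rad and value of joint plunger below 0.0015 m and value of joint clamp below 0.001 m and linear speed of sleeve below 0.02 m/s); the robot touches nothing.
It fails at once if the fingers put more than 25 N on the arbor or its plunger (contact force between the fingers and arbor above 25 N).
It fails at once if a bystander is shifted by more than 30 mm (distance of any of bush, weight_a, weight_b, mirror, shaft, mallet from where it was at the start of the episode above 0.03 m).
It also fails if it takes over 69 s, if anything falls off the work surface, if the arm or the gripper's body presses on something with over 40 N, if the wrist force passes 120 N, or if a joint passes its speed limit or range.

ROBOT

A 6-joint arm with a two-finger parallel gripper is mounted at the origin on the work surface. World frame = base frame: x ahead of the robot, y to its left, z up, the work surface at z = 0. Lengths are in m, angles in rad, forces in N, time in s.
With the tool pointing down it reaches from about 0.25 to 0.775 m from the base axis. Payload 4 kg.
Tool frame: the origin (TCP) lies on the centre line of the jaws, within the pads' length; the fingertips stand 17 mm ahead of it and the grasp point (between the pads) lies 2 mm behind it; z points along the fingers, y is the line along which they close (so a half turn about z gives the same grasp; the last joint's range is limited). The gripper opens to 94 mm and grips with 3 to 60 N. Pads are 16 mm wide; open, the fingers measure 119 mm over their backs; the gripper's body (75 mm by 177 mm) begins 78 mm behind the grasp point.
Start: joints at [1.042, 0.087, 1.371, -0, 1.684, -0.103], TCP at [0.227, 0.501, 0.184] pointing down, gripper open.
Joint ranges: [-3.1, 3.1], [-0.76, 2.03], [0.27, 2.55], [-1.08, 4.22], [0.17, 2.65], [-2.57, 2.57]. Speed limits (rad/s): [2.79, 2.79, 3.14, 3.14, 3.14, 3.14].

INTERFACE

Orientations are given as [roll, pitch, yaw] about the fixed x, y, z axes, in that order (R = Rz(yaw) Ry(pitch) Rx(roll)).
In Python, from bench import robot gives the robot as it stands.
- The arm moves only by the tool servo_tool, never from a script. Its argument "plan" is a list of rows, each a list of 7 numbers: the shift along the tool's x, y, z normalised to -1 to 1, where 1 is 0.1 m, then the turn, a rotation vector about the tool's x, y, z normalised to -1 to 1, where 1 is pi/2 rad, then the finger opening in mm, from 0 to 94. In form: [[x, y, z, ax, ay, az, gripper], ...]. A call has 1 to 12 rows; each row is the pose to reach, as a shift and turn from the pose commanded when the call began, along the tool's axes at that moment; what a row does not reach only later rows make up. A row lasts 1/12 s, in which the tool goes at most 41.7 mm and 7.16 degrees, less where a joint would pass 70% of its speed; a pose out of reach is approached as far as the arm can. A call with a number of a shift or a turn outside -1 to 1 is refused whole. A call with a gripper value outside its range is refused whole. The fingers move at their own pace and stop on an object; the grip force is fixed at half the most. Time passes only in rows, so rows that repeat a pose let the fingers close. It gives the time, the measured TCP pose, the force, the opening and the grip force at its end, in the units of the state.
- robot.get_obs(): the state, without advancing time (a new reading comes with each control period).
- robot.snapshot(name): name is "side" or "top" or "wrist"; returns the picture (400x640x3 uint8, red, green, blue); there is no depth.
- robot.camera_params(name): a dict with "camera_matrix" (3x3 intrinsics, pixels), "distortion" ([k1, k2, p1, p2, k3] as OpenCV has them; the pictures are not rectified), "rvec" (rotation vector, rad) and "tvec" (3), from world to camera coordinates, as OpenCV has them; the wrist camera has in their place "tool_from_camera" (4x4, takes a point from camera to tool coordinates, whose origin is the TCP and whose axes are the flange's). Camera axes: x right, y down, z forward; pixel columns grow to the right and rows downward; lengths in m; the calibration is good to about 2 mm. A picture is of the moment at which its call begins: read the wrist's pose just before it. camera_params takes no time and is no camera call.
- robot.close_job(): hands the job in; it is judged then, once.
Trained networks look in the newest picture that a camera, given by its name, has taken for a name from the list of things; names that differ only in an ending like _2 or _b are one class to them, and where a whole thing is asked for, a point or a joint stands for the part that bears it (a point fixed in the world has none). Each returns a list of dicts, best first, with "conf" (0 to 1); they miss things now and then, are a little off and sometimes report something else, mostly with a low value. They report only what shows in the picture. A call takes as long as a camera call. They do not tell look-alikes from the thing itself.
- robot.find_in(thing, camera): "extent" ([centre column, centre row, width, height] in pixels, round what is visible of it).
The state is a dict: "time": time; "joint_positions": joint angles; "qvel": joint speeds; "joint_torque": joint torques, N m; "tool_pos": TCP position; "ee_rot": TCP orientation; "wrist_force": force on the tool from outside, world axes, zero at the start; "wrist_torque": the same for the moment, N m; "width": finger opening in m; "finger_force": force on a finger pad.
Only numpy, scipy, OpenCV 4.12 (cv2) and the standard library are available. Lean on these libraries where they do the work, as an engineer would, in place of code of your own. Each camera call takes 0.05 s, during which the arm holds its last target. There are 200 camera calls.

## Working session

There is one attempt and no reset: what is moved stays moved. The work goes in short steps, Python scripts to look and compute and a tool call to move; the robot and the scene stay as the last step left them, time stands still between calls to the robot, and variables do not carry over. Pictures are saved under pics/ and viewed, at most 10 in all, crops included, and the job is handed in when it is done.

Besides the shell and the picture viewer there is one more tool, called after ">>>" as name([rows], argument=value, ...), one row to a line, values as JSON. servo_tool: Moves the arm, as the interface text tells. Scaled input: -1 to 1 covers 0.1 m each way for a shift and pi/2 rad each way for a turn. Its arguments: {"type":"object","properties":{"plan":{"type":"array","items":{"type":"array","items":{"type":"number"}}}},"required":["plan"]}

```bash
mkdir -p pics; cat > h.py <<'E'
import numpy as np, cv2
from bench import robot
from scipy.spatial.transform import Rotation as Ro
def cam(n):
    p=robot.camera_params(n);K=np.array(p["camera_matrix"]);d=np.array(p["distortion"])
    if n=="wrist":
        o=robot.get_obs();T=np.eye(4);T[:3,:3]=Ro.from_euler('xyz',o["ee_rot"]).as_matrix();T[:3,3]=o["tool_pos"]
        W=np.linalg.inv(T@np.array(p["tool_from_camera"]));R=W[:3,:3];t=W[:3,3]
    else: R=cv2.Rodrigues(np.array(p["rvec"],float))[0];t=np.array(p["tvec"],float).ravel()
    return K,d,R,t
def ray(c,u,v,z):
    K,d,R,t=c;q=cv2.undistortPoints(np.array([[[u,v]]],float),K,d)[0,0]
    o=-R.T@t;r=R.T@np.array([q[0],q[1],1]);return o+r*(z-o[2])/r[2]
def proj(c,P):
    K,d,R,t=c;return cv2.projectPoints(np.array(P,float).reshape(-1,1,3),cv2.Rodrigues(R)[0],t,K,d)[0][:,0]
def save(n,f):
    im=robot.snapshot(n);cv2.imwrite("pics/"+f,im[:,:,::-1]);return im
E
python3 - <<'E'
from h import *
print(robot.get_obs())
for n in("top","side"):
    save(n,n+"0.png");c=cam(n);print(n,-c[2].T@c[3])
    for th,z in(("arbor",.04),("sleeve",.018),("bush",.015),("weight_a",.01),("mallet",.03)):
        for r in robot.find_in(th,n): print(th,round(r["conf"],2),np.round(r["extent"]),np.round(ray(c,*r["extent"][:2],z),3))
E
```

```text
{'time': 0.0, 'joint_positions': array([ 1.04187968e+00,  8.79075447e-02,  1.37225136e+00, -2.98409046e-05,
        1.68360814e+00, -1.03103477e-01]), 'qvel': array([-0.00151177, -0.00142131, -0.00024766,  0.00010974,  0.00047641,
       -0.00070824]), 'joint_torque': array([ 4.63633330e-05, -3.40198267e+01, -3.02420676e+01,  7.17588142e-02,
        3.30766488e-02, -1.59253841e-04]), 'tool_pos': array([0.22689301, 0.50035443, 0.18273165]), 'ee_rot': array([-3.13942676e+00, -1.94289196e-04,  2.71577595e+00]), 'wrist_force': array([-0.76137021, -0.29850422,  0.12294876]), 'wrist_torque': array([-0.00094602, -0.0225595 , -0.00730842]), 'finger_force': 0.0, 'width': 0.09383784125982816}
top [0.35205713 0.09275847 1.16761766]
arbor 0.98 [381. 238.  32.  30.] [ 0.422 -0.109  0.04 ]
arbor 0.97 [346. 258.  30.  29.] [ 0.365 -0.002  0.04 ]
arbor 0.82 [348. 203.  29.  34.] [ 0.529 -0.014  0.04 ]
arbor 0.57 [302. 246.  28.  32.] [0.401 0.128 0.04 ]
sleeve 0.7 [249. 161.  79.  14.] [0.669 0.29  0.018]
sleeve 0.69 [409. 205.  17.  12.] [ 0.521 -0.204  0.018]
bush 0.75 [258. 206.  21.  19.] [0.527 0.262 0.015]
bush 0.38 [349. 201.  32.  32.] [ 0.537 -0.019  0.015]
weight_a 0.52 [337. 228.   8.   2.] [0.456 0.02  0.01 ]
weight_a 0.45 [355. 176.  12.   5.] [ 0.618 -0.042  0.01 ]
mallet 0.83 [199. 242.  35.  95.] [0.419 0.434 0.03 ]
side [ 0.38612847 -0.75625168  0.81928826]
arbor 0.89 [260. 248.  36.  39.] [ 0.371 -0.03   0.04 ]
arbor 0.81 [267. 210.  30.  29.] [0.399 0.109 0.04 ]
arbor 0.76 [286. 279.  33.  36.] [ 0.423 -0.139  0.04 ]
arbor 0.69 [324. 240.  35.  33.] [ 0.536 -0.031  0.04 ]
sleeve 0.78 [330. 303.  17.  22.] [ 0.517 -0.208  0.018]
bush 0.77 [306. 179.  17.  17.] [0.532 0.263 0.015]
mallet 0.71 [268. 144.  86.  25.] [0.428 0.456 0.03 ]
```

View pics/top0.png

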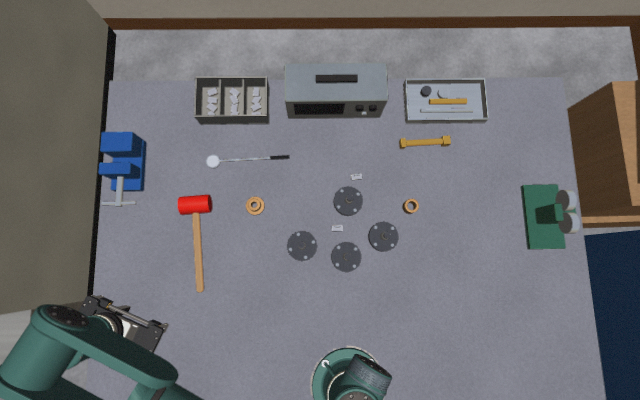

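View pics/side0.png

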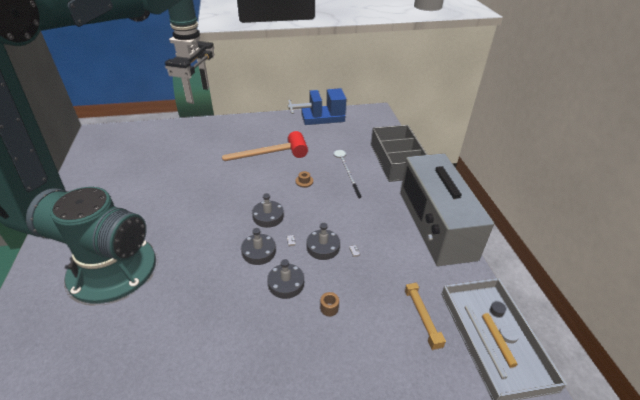

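Top view: four look-alike arbors, the farthest at pixel (348,201), which is about (0.535,-0.02). The sleeve is at (411,206), about (0.52,-0.206), and the weights are at (356,176) and (337,228). The side view agrees with this. I'll square the tool with the world axes and move toward the sleeve.

>>> servo_tool([
  [-1,-1,0,0,0,-0.271,94],
  [-1,-1,0,0,0,-0.271,94],
  [-1,-1,0,0,0,-0.271,94],
  [-1,-1,0,0,0,-0.271,94],
  [-1,-1,0,0,0,-0.271,94],
])

```text
time: 1.02
tool_pos: [0.2782, 0.3654, 0.1844]
ee_rot: [-3.141, 0.002, 3.139]
wrist_force: [-1.1, 0.7, -1.1]
width: 0.0941
finger_force: 0.0
```

>>> servo_tool([
  [-0.4,-0.96,0,0,0,0,94],
  [-0.4,-0.96,0,0,0,0,94],
  [-0.4,-0.96,0,0,0,0,94],
])

```text
time: 1.27
tool_pos: [0.3176, 0.2705, 0.1841]
ee_rot: [-3.141, 0.001, 3.14]
wrist_force: [0.2, -0.1, -0.1]
width: 0.094
finger_force: 0.0
```

>>> servo_tool([
  [-0.4,-0.96,0,0,0,0,94],
  [-0.4,-0.96,0,0,0,0,94],
  [-0.4,-0.96,0,0,0,0,94],
])

```text
time: 1.52
tool_pos: [0.358, 0.1741, 0.1842]
ee_rot: [-3.141, 0.001, 3.138]
wrist_force: [0.2, 0.7, 0.2]
width: 0.0938
finger_force: 0.0
```

>>> servo_tool([
  [-0.75,-0.95,0,0,0,0,94],
  [-0.75,-0.95,0,0,0,0,94],
  [-0.75,-0.95,0,0,0,0,94],
])

```text
time: 1.77
tool_pos: [0.4332, 0.0803, 0.1843]
ee_rot: [3.141, 0.002, 3.141]
wrist_force: [0.7, -0.2, 1.0]
width: 0.0939
finger_force: 0.0
```

>>> servo_tool([
  [-0.75,-0.95,0,0,0,0,94],
  [-0.75,-0.95,0,0,0,0,94],
  [-0.75,-0.95,0,0,0,0,94],
  [-0.75,-0.95,0,0,0,0,94],
  [-0.75,-0.95,0,0,0,0,94],
])

```text
time: 2.18
tool_pos: [0.5077, -0.0142, 0.183]
ee_rot: [3.141, -0.002, 3.138]
wrist_force: [-0.1, 0.4, -0.2]
width: 0.0937
finger_force: 0.0
```

```bash
python3 - <<'E'
from h import *
print(np.round(np.array(robot.camera_params("wrist")["tool_from_camera"]),3))
c=cam("wrist");save("wrist","w1.png")
for th,z in(("arbor",.025),("sleeve",.036),("weight_a",.015)):
    for r in robot.find_in(th,"wrist"): print(th,round(r["conf"],2),np.round(r["extent"]),np.round(ray(c,*r["extent"][:2],z),4))
print(robot.get_obs()["tool_pos"])
E
```

```text
[[-0.001 -0.971 -0.24   0.069]
 [ 1.    -0.001  0.     0.001]
 [-0.    -0.24   0.971 -0.2  ]
 [ 0.     0.     0.     1.   ]]
arbor 0.86 [441.  93.  84.  80.] [0.4039 0.1273 0.025 ]
arbor 0.78 [317. 203.  73.  76.] [ 0.5331 -0.0144  0.025 ]
arbor 0.75 [327.  59.  80.  88.] [ 0.3681 -0.0019  0.025 ]
arbor 0.66 [229. 115.  78.  80.] [ 0.4278 -0.1152  0.025 ]
arbor 0.57 [315. 220.  20.  24.] [ 0.5547 -0.017   0.025 ]
sleeve 0.97 [163. 190.  47.  40.] [ 0.5124 -0.197   0.036 ]
weight_a 0.97 [346. 140.  35.  18.] [0.4565 0.0216 0.015 ]
weight_a 0.87 [296. 258.  27.  17.] [ 0.6107 -0.0422  0.015 ]
[ 0.50647831 -0.01203931  0.18418008]
```

View pics/w1.png

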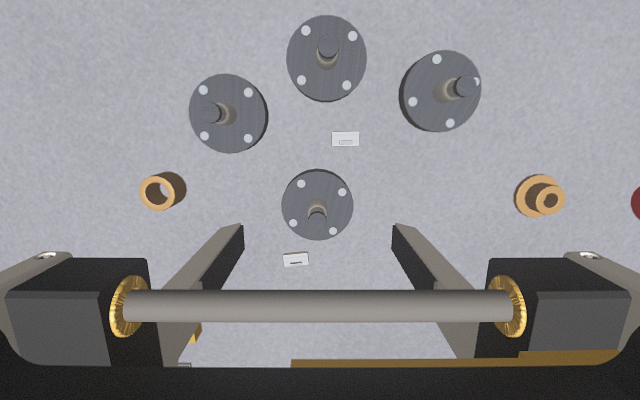

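Wrist view: target arbor at (317,203), sleeve at (163,190), bush at (540,195). I'll view the sleeve from the same relative pose so calibration errors cancel, after fitting outlines.

```bash
cat >> h.py <<'E'
from scipy.optimize import minimize
a=np.linspace(0,2*np.pi,73)
def ring(x,y,z,r): return np.c_[x+r*np.cos(a),y+r*np.sin(a),0*a+z]
def pose(n=6):
    L=[]
    for i in range(n): L.append(np.r_[robot.get_obs()["tool_pos"],robot.get_obs()["ee_rot"]]);robot.snapshot("wrist")
    L=np.array(L);L[:,[3,5]]%=2*np.pi;return np.median(L,0)
def camw(P):
    p=robot.camera_params("wrist");T=np.eye(4);T[:3,:3]=Ro.from_euler('xyz',P[3:]).as_matrix();T[:3,3]=P[:3]
    W=np.linalg.inv(T@np.array(p["tool_from_camera"]));return np.array(p["camera_matrix"]),np.array(p["distortion"]),W[:3,:3],W[:3,3]
def fit(c,mask,x0,rings,S=8):
    def sil(x):
        P=proj(c,np.vstack([ring(x[0],x[1],z,r) for z,r in rings]))
        h=cv2.convexHull((P*256).astype(np.int32));m=np.zeros(mask.shape,np.uint8)
        cv2.fillConvexPoly(m,h,255,cv2.LINE_AA,8);return m/255.
    f=lambda x:np.abs(sil(np.array(x))-mask).sum()
    r=minimize(f,x0,method="Nelder-Mead",options=dict(initial_simplex=[x0,[x0[0]+.006,x0[1]],[x0[0],x0[1]+.006]],xatol=5e-5))
    return r.x,r.fun/mask.sum()
E
python3 - <<'E'
from h import *
P=pose();print(np.round(P,4));np.save("P1.npy",P);c=camw(P)
im=cv2.imread("pics/w1.png").astype(int)
print("gray flange",im[185,300],im[235,317],"bg",im[150,400],"sleeve",im[190,146],"shadow",im[188,178])
g=im.max(2)
m=np.zeros(g.shape);roi=np.s_[160:246,275:360]
m[roi]=g[roi]<125
n,l,s,_=cv2.connectedComponentsWithStats(m.astype(np.uint8));k=1+np.argmax(s[1:,4])
m=(l==k).astype(np.uint8);cs,_=cv2.findContours(m,0,1);m[:]=0;cv2.drawContours(m,cs,-1,1,-1)
print(s[k],fit(c,m,[.534,-.0145],[(0,.045),(.025,.045)]),fit(c,m,[.534,-.0145],[(.025,.045)]))
b=(im[:,:,2]-im[:,:,0]>40);m=np.zeros(g.shape,np.uint8);m[160:225,120:195]=b[160:225,120:195]
cs,_=cv2.findContours(m,0,1);m[:]=0;cv2.drawContours(m,cs,-1,1,-1)
print(m.sum(),fit(c,m,[.512,-.2],[(0,.022),(.036,.022)]))
E
```

```text
[ 5.0650e-01 -1.2200e-02  1.8430e-01  3.1414e+00  9.0000e-04  3.1433e+00]
gray flange [209 203 197] [122 115 115] bg [184 176 174] sleeve [51 63 76] shadow [59 71 83]
[ 282  169   71   71 2787] (array([ 0.53802486, -0.01247277]), np.float64(0.11536800523967417)) (array([ 0.53484834, -0.01208758]), np.float64(0.0829997134553195))
998 (array([ 0.51824707, -0.2039806 ]), np.float64(0.5903729026680812))
```

>>> servo_tool([
  [0.1,-0.92,0,0,0,0,94],
  [0.1,-0.92,0,0,0,0,94],
  [0.1,-0.92,0,0,0,0,94],
])

```text
time: 2.93
tool_pos: [0.4962, -0.1096, 0.1839]
ee_rot: [-3.139, -0.0, 3.138]
wrist_force: [0.6, 0.3, 0.2]
width: 0.0939
finger_force: 0.0
```

>>> servo_tool([
  [0.1,-0.92,0,0,0,0,94],
  [0.1,-0.92,0,0,0,0,94],
  [0.1,-0.92,0,0,0,0,94],
  [0.1,-0.92,0,0,0,0,94],
  [0.1,-0.92,0,0,0,0,94],
])

```text
time: 3.35
tool_pos: [0.4869, -0.1971, 0.1838]
ee_rot: [3.14, 0.0, 3.14]
wrist_force: [-0.8, 0.2, -0.4]
width: 0.094
finger_force: 0.0
```

```bash
python3 - <<'E'
from h import *
P=pose();print(np.round(P,4));c=camw(P);save("wrist","w2.png")
im=cv2.imread("pics/w2.png").astype(int)
q=proj(c,[[.512,-.2,.02]])[0].astype(int);print(q)
b=(im[:,:,2]-im[:,:,0]>40);m=np.zeros(b.shape,np.uint8);s=np.s_[q[1]-40:q[1]+40,q[0]-40:q[0]+40];m[s]=b[s]
cs,_=cv2.findContours(m,0,1);cs=[max(cs,key=cv2.contourArea)];m[:]=0;cv2.drawContours(m,cs,-1,1,-1)
print(m.sum(),fit(c,m,[.512,-.2],[(0,.022),(.036,.022)]))
for r in robot.find_in("sleeve","wrist"): print(r)
E
```

```text
[ 4.8720e-01 -1.9600e-01  1.8400e-01  3.1408e+00  3.0000e-04  3.1432e+00]
[313 201]
959 (array([ 0.51887668, -0.20633174]), np.float64(0.3232247643582981))
{'extent': [310.4, 204.7, 39.0, 37.2], 'conf': 0.57}
```

View pics/w2.png

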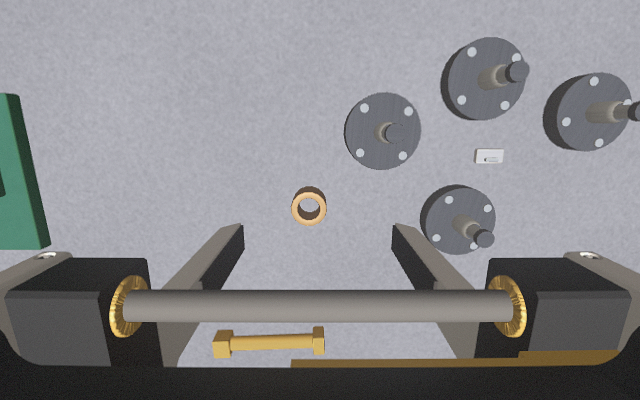

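```bash
cat >> h.py <<'E'
from scipy.optimize import least_squares
def circ(c,m,z,r):
    cs,_=cv2.findContours(m.astype(np.uint8),0,cv2.CHAIN_APPROX_NONE);k=cv2.convexHull(max(cs,key=cv2.contourArea))[:,0]
    w=np.array([ray(c,u,v,z)[:2] for u,v in k])
    f=least_squares(lambda p:np.hypot(*(w-p[:2]).T)-p[2],[*w.mean(0),r],loss="soft_l1",f_scale=.0005)
    return np.round(f.x,4),round(float(np.sqrt(np.mean(f.fun**2))),5),len(k)
E
python3 - <<'E'
from h import *
P=np.array([.4872,-.1960,.184,3.1408,.0003,3.1425]);c=camw(P)
im=cv2.imread("pics/w2.png").astype(int)
b=np.zeros(im.shape[:2],bool);s=np.s_[170:235,280:340];b[s]=((im[:,:,2]-im[:,:,0]>40)&(im[:,:,2]>140))[s]
print("rim",circ(c,b,.036,.022))
P1=np.load("P1.npy");P1[5]=3.1425;im=cv2.imread("pics/w1.png").astype(int);g=im.max(2);c1=camw(P1)
print(g[205,272:292],g[205,345:362],g[160:180,317],g[230:248,317])
for th in(105,125,145):
    b=np.zeros(g.shape,bool);s=np.s_[160:246,275:360];b[s]=(g<th)[s]
    print("flange",th,circ(c1,b,.025,.045))
E
```

```text
rim (array([ 0.5171, -0.2062,  0.0212]), 0.00013, 22)
[181 181 182 183 184 182 181 179 183 130 121 121 126 127 122 120 129 127
 124 125] [123 127 124 121 122 127 123 116 154 182 183 187 188 185 182 180 182] [185 186 185 183 182 180 182 186 149  76  72 100 123 123 124 119 122 125
 125 125] [122 124 120 120 118 122 119 121 122 121 146 190 191 182 181 178 183 184]
flange 105 (array([ 0.5312, -0.0123,  0.0418]), 0.00012, 15)
flange 125 (array([ 0.5351, -0.0123,  0.0448]), 0.00061, 33)
flange 145 (array([ 0.5351, -0.0121,  0.0452]), 0.00066, 38)
```

```bash
python3 - <<'E'
from h import *
P1=np.load("P1.npy");P1[5]=3.1425;im=cv2.imread("pics/w1.png").astype(int);g=im.max(2);c1=camw(P1)
for lo,hi in((108,150),(113,150)):
    b=np.zeros(g.shape,np.uint8);s=np.s_[160:246,275:360];b[s]=((g>lo)&(g<hi))[s]
    b[:172]=0 if lo==113 else b[:172]
    b=cv2.morphologyEx(b,cv2.MORPH_OPEN,np.ones((3,3)))
    print(circ(c1,b,.025,.045))
E
```

```text
(array([ 0.5368, -0.0123,  0.0443]), 0.00033, 35)
(array([ 0.5369, -0.0123,  0.0442]), 0.00036, 35)
```

>>> servo_tool([
  [-0.3,-0.1,0.25,0,0,0,94],
  [-0.3,-0.1,0.5,0,0,0,94],
  [-0.3,-0.1,0.775,0,0,0,94],
  [-0.3,-0.1,0.775,0,0,0,94],
  [-0.3,-0.1,0.775,0,0,0,94],
])

```text
time: 4.17
tool_pos: [0.5158, -0.2065, 0.1047]
ee_rot: [3.139, -0.004, -3.141]
wrist_force: [0.8, 0.3, 1.1]
width: 0.0943
finger_force: 0.0
```

```bash
python3 - <<'E'
from h import *
P=pose();print(np.round(P,4));P[5]=3.1425;c=camw(P);im=save("wrist","w3.png")[:,:,::-1].astype(int)
q=proj(c,[[.517,-.206,.036]])[0].astype(int);print(q)
b=np.zeros(im.shape[:2],np.uint8);s=np.s_[q[1]-45:q[1]+45,q[0]-45:q[0]+45];b[s]=((im[:,:,2]-im[:,:,0]>40)&(im[:,:,2]>140))[s]
print("rim",circ(c,b,.036,.022))
E
```

```text
[ 0.518  -0.2079  0.1087  3.1432  0.0033  3.1417]
[318 198]
rim (array([ 0.5171, -0.2064,  0.0213]), 0.00012, 21)
```

View pics/w3.png

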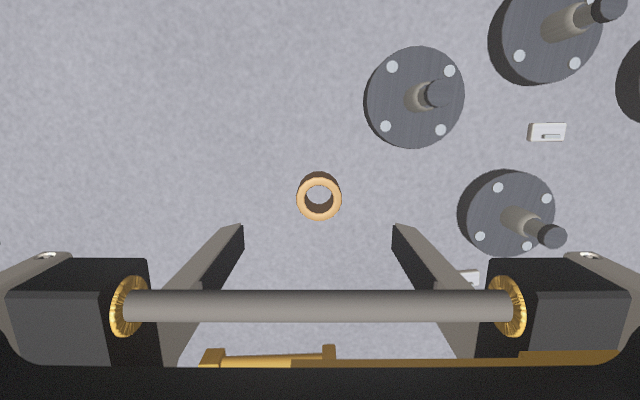

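The sleeve shows at (318,198), consistent with the earlier view. Descending and gripping.

>>> servo_tool([
  [0.01,0.015,0.25,0,0,0,94],
  [0.01,0.015,0.5,0,0,0,94],
  [0.01,0.015,0.7,0,0,0,94],
  [0.01,0.015,0.78,0,0,0,94],
  [0.01,0.015,0.78,0,0,0,94],
  [0.01,0.015,0.78,0,0,0,94],
  [0.01,0.015,0.78,0,0,0,94],
])

```text
time: 5.1
tool_pos: [0.5171, -0.2066, 0.0303]
ee_rot: [-3.14, 0.003, 3.141]
wrist_force: [0.4, 0.0, -0.1]
width: 0.0939
finger_force: 0.0
```

>>> servo_tool([
  [0,0,0,0,0,0,60],
  [0,0,0,0,0,0,30],
  [0,0,0,0,0,0,30],
  [0,0,0,0,0,0,30],
  [0,0,0,0,0,0,30],
  [0,0,0,0,0,0,30],
  [0,0,0,0,0,0,30],
  [0,0,0,0,0,0,30],
  [0,0,0,0,0,0,30],
])

```text
time: 5.85
tool_pos: [0.5158, -0.206, 0.0283]
ee_rot: [3.141, -0.0, 3.142]
wrist_force: [0.0, 0.2, 0.0]
width: 0.0379
finger_force: 0.0
```

```bash
python3 - <<'E'
from h import *
print(np.round(pose(8),4));o=robot.get_obs();print(o["width"],o["finger_force"],o["wrist_force"])
E
```

```text
[ 0.5159 -0.206   0.0283  3.1415 -0.      3.1415]
0.030059161456541066 0.0 [-0.04077473  0.06989167  0.47583817]
```

```bash
python3 - <<'E'
from h import *
w=save("wrist","w4.png");s=save("side","s4.png");t=save("top","t4.png")
a=cv2.resize(s[220:360,230:430],(600,420),interpolation=2)
b=cv2.resize(t[160:245,330:450],(400,283));
can=np.zeros((600,800,3),np.uint8);can[:283,:400]=cv2.resize(w[150:360,160:460],(400,283));can[:283,400:]=b;can[283:,:450]=cv2.resize(a,(450,317))
cv2.imwrite("pics/m4.png",can[:,:,::-1])
E
```

```text
(no output)
```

View pics/m4.png

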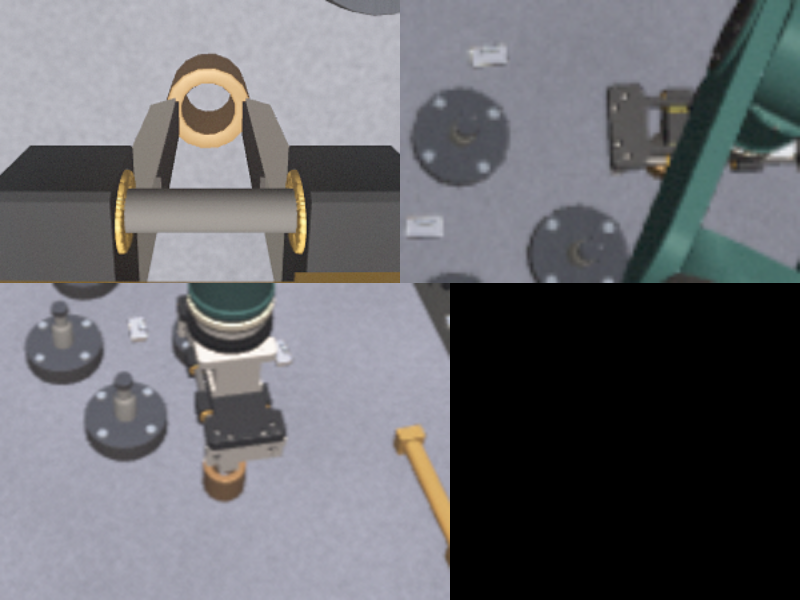

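```bash
python3 - <<'E'
from h import *
P=pose(3);print(np.round(P,4));P[3:]=[np.pi,0,np.pi];c=camw(P);im=cv2.imread("pics/w4.png").astype(int)
b=np.zeros(im.shape[:2],np.uint8);s=np.s_[180:270,270:360];b[s]=((im[:,:,2]-im[:,:,0]>40)&(im[:,:,2]>140))[s]
print("rim",circ(c,b,.036,.022),"bbox",cv2.boundingRect(b))
x,y,z=P[:3]
for n,d in (("tips z.012",.012),("pads",.03)): print(n,[np.round(proj(c,[[x+dx,y+dy,d]])[0]) for dx in(-.008,.008) for dy in(-.015,.015)])
print(robot.find_in("sleeve","wrist")[:1],robot.get_obs()["joint_positions"].round(3))
E
```

```text
[ 0.5159 -0.206   0.0284  3.1415  0.      3.1415]
rim (array([ 0.517 , -0.2066,  0.0212]), 0.00025, 21) bbox (286, 201, 61, 59)
tips z.012 [array([297., 208.]), array([337., 208.]), array([297., 228.]), array([336., 228.])]
pads [array([295., 215.]), array([338., 215.]), array([295., 237.]), array([338., 237.])]
[] [-0.482  0.181  1.58   0.     1.38  -2.053]
```

```bash
python3 - <<'E'
from h import *
p=robot.camera_params("wrist");K=np.array(p["camera_matrix"]);d=np.array(p["distortion"]);T=np.array(p["tool_from_camera"])
print(K.round(1),d.round(3),T.round(4))
for L,R,w in (((243,225),(392,225),.094),((243,253),(392,253),.094)):
    q=cv2.undistortPoints(np.array([[L],[R]],float),K,d)[:,0];dep=w/(q[1,0]-q[0,0]);print("depth",dep)
    for k in q: print((T@np.r_[k*dep,dep,1])[:3].round(4))
c=cam("side");P=robot.get_obs()["tool_pos"]
for n,dz in(("tcp",0),("tip",-.017),("body",.08)): print(n,proj(c,[P+[0,0,dz]]).round())
print("body corners",proj(c,[P+[sx*.0375,sy*.0885,.08] for sx in(-1,1) for sy in(-1,1)]).round())
print("sleeve rim",proj(c,[[.517,-.2065,.036]]).round())
im=cv2.imread("pics/s4.png");cv2.imwrite("pics/s4c.png",cv2.resize(im[225:335,270:410],(700,550),interpolation=cv2.INTER_CUBIC))
E
```

```text
[[300.2   0.  317.5]
 [  0.  300.2 198.6]
 [  0.    0.    1. ]] [-0.017  0.     0.     0.     0.   ] [[-7.000e-04 -9.708e-01 -2.398e-01  6.880e-02]
 [ 1.000e+00 -7.000e-04  1.000e-04  6.000e-04]
 [-3.000e-04 -2.398e-01  9.708e-01 -2.000e-01]
 [ 0.000e+00  0.000e+00  0.000e+00  1.000e+00]]
depth 0.18917348916065868
[ 0.0073 -0.0464 -0.0204]
[ 0.0072  0.0476 -0.0204]
depth 0.18909132088962652
[-0.0099 -0.0464 -0.0247]
[-0.0099  0.0476 -0.0247]
tcp [[329. 300.]]
tip [[329. 304.]]
body [[330. 278.]]
body corners [[320. 315.]
 [307. 250.]
 [357. 310.]
 [339. 246.]]
sleeve rim [[330. 298.]]
```

View pics/s4c.png

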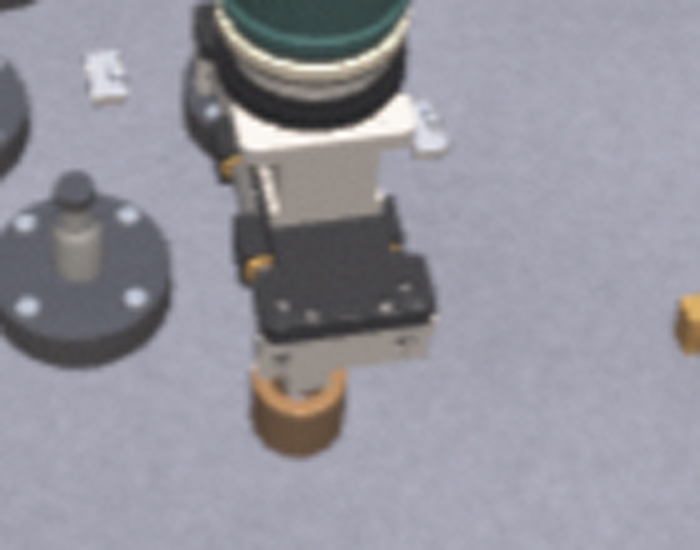

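Finding: the closed fingers are above the sleeve. The wrist and side views both put the fingertips about 40 mm higher than the stated TCP offset implies. I'll open, then lower carefully while watching the force.

>>> servo_tool([
  [0,0,0,0,0,0,94],
  [0,0,0,0,0,0,94],
  [0,0,0,0,0,0,94],
  [0,0,0,0,0,0,94],
  [0,0,0,0,0,0,94],
  [0,0,0,0,0,0,94],
  [0,0,0,0,0,0,94],
  [0,0,0.1,0,0,0,94],
  [0,0,0.2,0,0,0,94],
  [0,0,0.26,0,0,0,94],
  [0,0,0.26,0,0,0,94],
  [0,0,0.26,0,0,0,94],
])

```text
time: 7.6
tool_pos: [0.5151, -0.2055, 0.0011]
ee_rot: [3.14, -0.002, 3.141]
wrist_force: [0.4, -0.2, -0.7]
width: 0.094
finger_force: 0.0
```

>>> servo_tool([
  [0,0,0.03,0,0,0,94],
  [0,0,0.06,0,0,0,94],
  [0,0,0.1,0,0,0,94],
  [0,0,0.1,0,0,0,94],
  [0,0,0.1,0,0,0,94],
])

```text
time: 8.02
tool_pos: [0.5157, -0.2059, -0.0079]
ee_rot: [3.141, -0.0, 3.141]
wrist_force: [0.5, 0.2, 0.7]
width: 0.0938
finger_force: 0.0
```

>>> servo_tool([
  [0,0,0,0,0,0,60],
  [0,0,0,0,0,0,30],
  [0,0,0,0,0,0,30],
  [0,0,0,0,0,0,30],
  [0,0,0,0,0,0,30],
  [0,0,0,0,0,0,30],
  [0,0,0,0,0,0,30],
  [0,0,0,0,0,0,30],
  [0,0,0,0,0,0,30],
])

```text
time: 8.77
tool_pos: [0.5159, -0.2062, -0.0076]
ee_rot: [-3.141, 0.0, 3.142]
wrist_force: [-1.2, -1.4, -0.2]
width: 0.0425
finger_force: 30.0
```

>>> servo_tool([
  [0,0,-0.2,0,0,0,30],
  [0,0,-0.5,0,0,0,30],
  [0,0,-0.8,0,0,0,30],
  [0,0,-1,0,0,0,30],
  [0,0,-1,0,0,0,30],
  [0,0,-1,0,0,0,30],
])

```text
time: 9.27
tool_pos: [0.5164, -0.2062, 0.0928]
ee_rot: [-3.141, 0.002, 3.141]
wrist_force: [-0.3, -0.1, -2.6]
width: 0.0427
finger_force: 30.0
```

>>> servo_tool([
  [-0.1,0.2,-0.1,0,0,0,30],
  [-0.1,0.5,-0.1,0,0,0,30],
  [-0.1,0.8,-0.1,0,0,0,30],
  [-0.1,0.97,-0.1,0,0,0,30],
  [-0.1,0.97,-0.1,0,0,0,30],
])

```text
time: 9.68
tool_pos: [0.5239, -0.1049, 0.0989]
ee_rot: [3.138, -0.006, -3.138]
wrist_force: [0.0, -0.4, -1.6]
width: 0.0429
finger_force: 30.0
```

>>> servo_tool([
  [-0.1,0.3,0,0,0,0,30],
  [-0.1,0.6,0,0,0,0,30],
  [-0.1,0.85,0,0,0,0,30],
  [-0.1,0.97,0,0,0,0,30],
  [-0.1,0.97,0,0,0,0,30],
  [-0.1,0.97,0,0,0,0,30],
  [-0.1,0.97,0,0,0,0,30],
])

```text
time: 10.27
tool_pos: [0.5356, -0.0134, 0.1016]
ee_rot: [-3.141, -0.001, 3.14]
wrist_force: [-0.7, 0.5, -2.0]
width: 0.0427
finger_force: 30.0
```

```bash
python3 - <<'E'
from h import *
P=pose(8);o=robot.get_obs();print(np.round(P,4),o["width"],o["finger_force"],o["wrist_force"]);P[3:]=[np.pi,0,np.pi];c=camw(P)
im=save("wrist","w5.png");s=save("side","s5.png")
can=np.zeros((400,800,3),np.uint8);can[:,:400]=cv2.resize(im[80:340,190:450],(400,400));can[:,400:]=cv2.resize(s[160:300,250:390],(400,400),interpolation=2)
cv2.imwrite("pics/m5.png",can[:,:,::-1])
# predicted flange outline centre and sleeve rim
for z in(.142,.15): print("rim proj",proj(c,[[P[0]+.0011,P[1]-.0005,z]]).round(1))
im=im[:,:,::-1].astype(int);b=np.zeros(im.shape[:2],np.uint8);q=np.s_[150:330,240:400];b[q]=((im[:,:,2]-im[:,:,0]>40)&(im[:,:,2]>140))[q]
print("rim",circ(c,b,.146,.022),cv2.boundingRect(b))
g=im.max(2);b=np.zeros(g.shape,np.uint8);q=np.s_[120:260,260:375];b[q]=((g>108)&(g<150))[q];b=cv2.morphologyEx(b,cv2.MORPH_OPEN,np.ones((3,3)))
print("flange",circ(c,b,.025,.045),cv2.boundingRect(b), proj(c,[[.5369,-.0123,.025]]).round(1))
E
```

```text
[ 0.5359 -0.0133  0.1023  3.1419 -0.      3.1399] 0.04256826296595438 29.999544991878793 [-0.43436118 -0.10616983 -1.3260489 ]
rim proj [[315.5 249.7]]
rim proj [[315.4 255.6]]
rim (array([ 0.5368, -0.0127,  0.0212]), 0.00011, 27) (280, 217, 120, 70)
flange (array([ 0.5385, -0.0151,  0.045 ]), 0.01049, 28) (260, 154, 115, 106) [[317.9 199.8]]
```

View pics/m5.png

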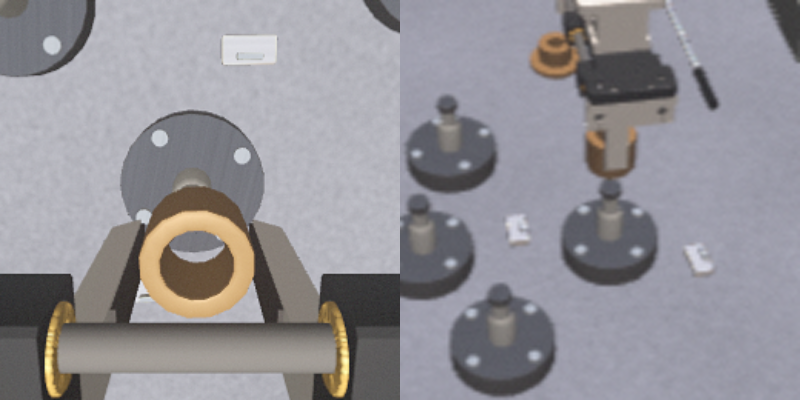

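The sleeve sits straight above the arbor: in the side crop the sleeve is at column 611 and the plunger at 611. Descending in stages.

>>> servo_tool([
  [0,0.005,0.1,0,0,0,30],
  [0,0.005,0.2,0,0,0,30],
  [0,0.005,0.25,0,0,0,30],
  [0,0.005,0.3,0,0,0,30],
  [0,0.005,0.35,0,0,0,30],
  [0,0.005,0.4,0,0,0,30],
  [0,0.005,0.4,0,0,0,30],
  [0,0.005,0.4,0,0,0,30],
])

```text
time: 11.43
tool_pos: [0.5355, -0.0116, 0.0617]
ee_rot: [-3.142, -0.001, 3.141]
wrist_force: [-0.6, -0.6, -2.8]
width: 0.0423
finger_force: 30.0
```

>>> servo_tool([
  [0,0,0.03,0,0,0,30],
  [0,0,0.06,0,0,0,30],
  [0,0,0.09,0,0,0,30],
  [0,0,0.12,0,0,0,30],
  [0,0,0.12,0,0,0,30],
  [0,0,0.12,0,0,0,30],
])

```text
time: 11.93
tool_pos: [0.5356, -0.0115, 0.0499]
ee_rot: [3.142, -0.001, 3.141]
wrist_force: [0.1, -0.7, -2.3]
width: 0.0426
finger_force: 30.0
```

>>> servo_tool([
  [0,0,0.02,0,0,0,30],
  [0,0,0.04,0,0,0,30],
  [0,0,0.06,0,0,0,30],
  [0,0,0.08,0,0,0,30],
  [0,0,0.1,0,0,0,30],
  [0,0,0.1,0,0,0,30],
])

```text
time: 12.43
tool_pos: [0.5364, -0.0134, 0.0405]
ee_rot: [-3.138, 0.001, 3.141]
wrist_force: [0.6, -5.9, -1.6]
width: 0.0425
finger_force: 30.0
```

>>> servo_tool([
  [0,0,0.03,0,0,0,30],
  [0,0,0.06,0,0,0,30],
  [0,0,0.09,0,0,0,30],
  [0,0,0.12,0,0,0,30],
  [0,0,0.15,0,0,0,30],
  [0,0,0.18,0,0,0,30],
  [0,0,0.18,0,0,0,30],
  [0,0,0.18,0,0,0,30],
])

```text
time: 13.1
tool_pos: [0.5363, -0.0136, 0.0223]
ee_rot: [-3.138, 0.001, 3.141]
wrist_force: [1.0, -7.6, -1.3]
width: 0.0426
finger_force: 30.0
```

>>> servo_tool([
  [0,-0.02,0,0,0,0,30],
  [0,-0.02,0.02,0,0,0,30],
  [0,-0.02,0.035,0,0,0,30],
  [0,-0.02,0.035,0,0,0,30],
])

```text
time: 13.43
tool_pos: [0.536, -0.0136, 0.0184]
ee_rot: [-3.141, 0.0, 3.141]
wrist_force: [1.4, -2.1, -3.4]
width: 0.0428
finger_force: 30.0
```

```bash
python3 - <<'E'
from h import *
print(pose(8).round(4),robot.get_obs()["wrist_force"])
E
```

```text
[ 0.536  -0.0136  0.0184  3.1418  0.      3.1415] [ 2.62409743 -2.94283862 -4.34691943]
```

>>> servo_tool([
  [0,-0.005,0.01,0,0,0,30],
  [0,-0.005,0.015,0,0,0,30],
  [0,-0.005,0.015,0,0,0,30],
  [0,-0.005,0.015,0,0,0,30],
])

```text
time: 14.17
tool_pos: [0.536, -0.0136, 0.0177]
ee_rot: [3.141, 0.0, 3.142]
wrist_force: [0.4, -1.8, -2.0]
width: 0.043
finger_force: 30.0
```

```bash
python3 - <<'E'
from h import *
print(pose(5).round(4),robot.get_obs()["wrist_force"])
E
```

```text
[ 5.3600e-01 -1.3600e-02  1.7600e-02  3.1409e+00  3.0000e-04  3.1416e+00] [ 0.93750171 -1.73668025 -1.05649934]
```

Force and height both show the sleeve on the flange. Releasing and raising.

>>> servo_tool([
  [0,0,0,0,0,0,94],
  [0,0,0,0,0,0,94],
  [0,0,0,0,0,0,94],
  [0,0,0,0,0,0,94],
  [0,0,0,0,0,0,94],
  [0,0,0,0,0,0,94],
  [0,0,0,0,0,0,94],
  [0,0,0,0,0,0,94],
])

```text
time: 15.08
tool_pos: [0.5359, -0.014, 0.0174]
ee_rot: [3.141, 0.0, 3.141]
wrist_force: [-0.1, 0.6, 0.2]
width: 0.0916
finger_force: 0.0
```

>>> servo_tool([
  [0,0,-0.2,0,0,0,94],
  [0,0,-0.5,0,0,0,94],
  [0,0,-0.75,0,0,0,50],
  [0,0,-1,0,0,0,0],
  [0,0,-1,0,0,0,0],
  [0,0,-1,0,0,0,0],
  [0,0,-1,0,0,0,0],
  [0,0,-1,0,0,0,0],
  [0,0,-1,0,0,0,0],
  [0,0,-1,0,0,0,0],
  [0,0,-1,0,0,0,0],
  [0,0,-1,0,0,0,0],
])

```text
time: 16.08
tool_pos: [0.5356, -0.014, 0.1168]
ee_rot: [3.141, -0.001, 3.141]
wrist_force: [0.0, 0.0, 0.2]
width: 0.031
finger_force: 0.0
```

```bash
python3 - <<'E'
from h import *
P=pose(8);o=robot.get_obs();print(np.round(P,4),o["width"],o["wrist_force"],o["time"]);P[3:]=[np.pi,0,np.pi];c=camw(P)
im=save("wrist","w6.png");s=save("side","s6.png")
can=np.zeros((400,800,3),np.uint8);can[:,:400]=cv2.resize(im[80:340,190:450],(400,400));can[:,400:]=cv2.resize(s[160:300,250:390],(400,400),interpolation=2)
cv2.imwrite("pics/m6.png",can[:,:,::-1])
im=im[:,:,::-1].astype(int);b=np.zeros(im.shape[:2],np.uint8);q=np.s_[150:300,260:375];b[q]=((im[:,:,2]-im[:,:,0]>40)&(im[:,:,2]>140))[q]
print("rim",circ(c,b,.061,.022),cv2.boundingRect(b))
E
```

```text
[ 0.5359 -0.014   0.1173  3.1415  0.      3.1415] 0.0010536970134291449 [ 0.6025456  -0.71135014  0.15759094] 16.4833
rim (array([ 0.5371, -0.0131,  0.0213]), 0.00012, 20) (294, 183, 48, 117)
```

View pics/m6.png

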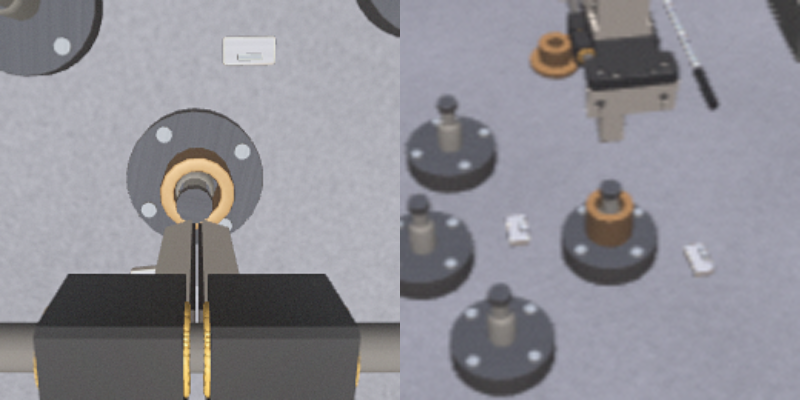

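The sleeve is seated, with its rim at (197,185) in the crop. The plunger head is under the closed fingers. Approaching for the press.

>>> servo_tool([
  [-0.005,0.005,0.2,0,0,0,0],
  [-0.005,0.005,0.35,0,0,0,0],
  [-0.005,0.005,0.43,0,0,0,0],
  [-0.005,0.005,0.48,0,0,0,0],
  [-0.005,0.005,0.5,0,0,0,0],
  [-0.005,0.005,0.5,0,0,0,0],
  [-0.005,0.005,0.5,0,0,0,0],
])

```text
time: 17.17
tool_pos: [0.537, -0.0136, 0.0682]
ee_rot: [-3.141, 0.001, 3.141]
wrist_force: [-0.1, -0.6, -0.1]
width: 0.0005
finger_force: 0.0
```

>>> servo_tool([
  [0,0,0.015,0,0,0,0],
  [0,0,0.03,0,0,0,0],
  [0,0,0.03,0,0,0,0],
  [0,0,0.03,0,0,0,0],
])

```text
time: 17.5
tool_pos: [0.5364, -0.0135, 0.0645]
ee_rot: [3.142, 0.0, 3.141]
wrist_force: [-0.1, -0.7, -0.3]
width: 0.0004
finger_force: 0.0
```

>>> servo_tool([
  [0,0,0.015,0,0,0,0],
  [0,0,0.03,0,0,0,0],
  [0,0,0.03,0,0,0,0],
  [0,0,0.03,0,0,0,0],
])

```text
time: 17.83
tool_pos: [0.5366, -0.0135, 0.0616]
ee_rot: [3.142, 0.001, 3.141]
wrist_force: [1.0, 0.1, 1.2]
width: 0.0005
finger_force: 0.7
```

>>> servo_tool([
  [0,0,0.015,0,0,0,0],
  [0,0,0.03,0,0,0,0],
  [0,0,0.03,0,0,0,0],
  [0,0,0.03,0,0,0,0],
])

```text
time: 18.17
tool_pos: [0.5366, -0.0135, 0.0585]
ee_rot: [3.142, 0.001, 3.141]
wrist_force: [0.5, -1.3, 2.2]
width: 0.0006
finger_force: 1.1
```

>>> servo_tool([
  [0,0,0.01,0,0,0,0],
  [0,0,0.02,0,0,0,0],
  [0,0,0.02,0,0,0,0],
  [0,0,0.02,0,0,0,0],
])

```text
time: 18.5
tool_pos: [0.5366, -0.0135, 0.0565]
ee_rot: [3.142, 0.0, 3.141]
wrist_force: [0.7, 0.1, 2.4]
width: 0.0004
finger_force: 1.4
```

>>> servo_tool([
  [0,0,0.01,0,0,0,0],
  [0,0,0.015,0,0,0,0],
  [0,0,0.015,0,0,0,0],
  [0,0,0.015,0,0,0,0],
])

```text
time: 18.83
tool_pos: [0.5366, -0.0135, 0.0552]
ee_rot: [-3.142, 0.001, 3.141]
wrist_force: [0.0, -0.4, 3.0]
width: 0.0001
finger_force: 2.0
```

>>> servo_tool([
  [0,0,0.005,0,0,0,0],
  [0,0,0.01,0,0,0,0],
  [0,0,0.01,0,0,0,0],
  [0,0,0.01,0,0,0,0],
])

```text
time: 19.17
tool_pos: [0.5368, -0.0135, 0.0548]
ee_rot: [-3.142, 0.001, 3.142]
wrist_force: [-1.3, 0.6, 6.9]
width: 0.0004
finger_force: 3.3
```

>>> servo_tool([
  [0,0,0.005,0,0,0,0],
  [0,0,0.01,0,0,0,0],
  [0,0,0.01,0,0,0,0],
  [0,0,0.01,0,0,0,0],
])

```text
time: 19.5
tool_pos: [0.5368, -0.0135, 0.0542]
ee_rot: [-3.142, 0.001, 3.141]
wrist_force: [-1.6, -0.5, 8.0]
width: 0.0003
finger_force: 4.0
```

>>> servo_tool([
  [0,0,0.01,0,0,0,0],
  [0,0,0.02,0,0,0,0],
  [0,0,0.03,0,0,0,0],
  [0,0,0.03,0,0,0,0],
  [0,0,0.03,0,0,0,0],
])

```text
time: 19.92
tool_pos: [0.537, -0.0135, 0.0522]
ee_rot: [-3.141, 0.002, 3.142]
wrist_force: [-3.4, 0.9, 11.2]
width: 0.0004
finger_force: 5.9
```

>>> servo_tool([
  [0,0,0.01,0,0,0,0],
  [0,0,0.02,0,0,0,0],
  [0,0,0.02,0,0,0,0],
  [0,0,0.02,0,0,0,0],
  [0,0,0.02,0,0,0,0],
  [0,0,0.02,0,0,0,0],
  [0,0,0.02,0,0,0,0],
  [0,0,0.02,0,0,0,0],
  [0,0,0.02,0,0,0,0],
  [0,0,0.02,0,0,0,0],
  [0,0,0.02,0,0,0,0],
  [0,0,0.02,0,0,0,0],
])

```text
time: 20.92
tool_pos: [0.5372, -0.0135, 0.0509]
ee_rot: [-3.141, 0.002, -3.142]
wrist_force: [-3.5, 1.2, 13.8]
width: 0.0004
finger_force: 7.1
```

>>> servo_tool([
  [0,0,0.005,0,0,0,0],
  [0,0,0.01,0,0,0,0],
  [0,0,0.01,0,0,0,0],
  [0,0,0.01,0,0,0,0],
  [0,0,0.01,0,0,0,0],
  [0,0,0.01,0,0,0,0],
  [0,0,0.01,0,0,0,0],
  [0,0,0.01,0,0,0,0],
  [0,0,0.01,0,0,0,0],
])

```text
time: 21.67
tool_pos: [0.5373, -0.0136, 0.0504]
ee_rot: [-3.141, 0.003, 3.142]
wrist_force: [-3.9, 1.0, 16.2]
width: 0.0005
finger_force: 8.0
```

>>> servo_tool([
  [0,0,-0.05,0,0,0,0],
  [0,0,-0.1,0,0,0,0],
  [0,0,-0.15,0,0,0,0],
  [0,0,-0.25,0,0,0,0],
  [0,0,-0.5,0,0,0,0],
  [0,0,-0.8,0,0,0,0],
  [0,0,-0.8,0,0,0,0],
  [0,0,-0.8,0,0,0,0],
])

```text
time: 22.33
tool_pos: [0.5374, -0.0136, 0.1285]
ee_rot: [-3.141, 0.003, 3.141]
wrist_force: [-0.5, 0.5, -0.4]
width: 0.0004
finger_force: 0.0
```

```bash
python3 - <<'E'
from h import *
P=pose(8);o=robot.get_obs();print(np.round(P,4),o["wrist_force"],o["finger_force"],o["time"]);P[3:]=[np.pi,0,np.pi];c=camw(P)
im=save("wrist","w7.png");s=save("side","s7.png")
can=np.zeros((400,800,3),np.uint8);can[:,:400]=cv2.resize(im[80:340,190:450],(400,400));can[:,400:]=cv2.resize(s[160:300,250:390],(400,400),interpolation=2)
cv2.imwrite("pics/m7.png",can[:,:,::-1])
im=im[:,:,::-1].astype(int);b=np.zeros(im.shape[:2],np.uint8);q=np.s_[150:300,260:375];b[q]=((im[:,:,2]-im[:,:,0]>40)&(im[:,:,2]>140))[q]
print("rim",circ(c,b,.061,.022))
E
```

```text
[ 5.3540e-01 -1.3400e-02  1.2520e-01  3.1411e+00 -3.0000e-03  3.1415e+00] [0.73492894 0.07910091 0.12981224] 0.0 22.7333
rim (array([ 0.5366, -0.013 ,  0.0211]), 0.00022, 25)
```

View pics/m7.png

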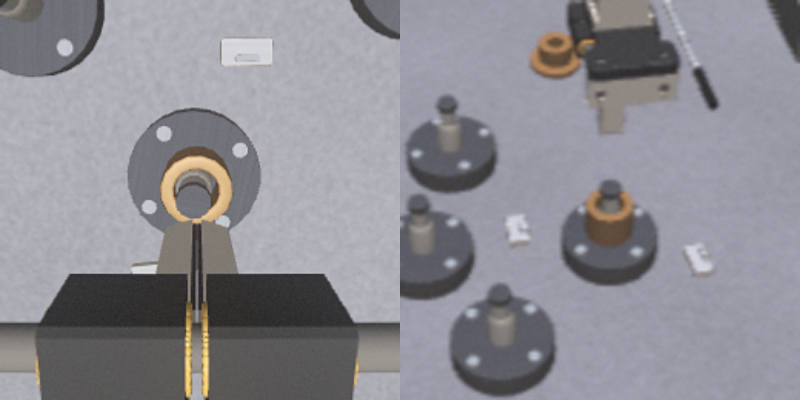

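The sleeve sits on the arbor, the plunger is back up with its head at (192,203) in the crop, and the fingers are clear. Handing in.

```bash
python3 -c "
from bench import robot
print(robot.close_job())"
```

```text
the job is handed in; nothing more can be done
None
```

The job is handed in (no verdict was returned): the sleeve sits on the farthest arbor, the plunger was held at its second stop for over half a second with about 16 N the most I read, and in the last pictures it is back up with the gripper clear.

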